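Open the fume cabinet to its working height

TASK

Get the small fume cabinet on the left of the table ready for cleaning ink rollers: first press its round fan button on the front ledge fully down, so that it latches in and the extractor runs, then gently push the counterweighted sash up from beneath its lip until the lip's lower edge is level with the tip of the black pointer clamped to the post. Use the fingertips and grip or lift nothing; leave the pointer and the jars where they are, and the sash standing at that height.

Things in the scene. Friction and masses are not known exactly. Their poses are not given: they have to be found in the camera images.
- cabinet: Bench-top fume cabinet, fixed; white floor and roof, aluminium posts, clear sides; 240 mm wide, 400 high, 130 deep behind the sash. Origin on the table, midway between the front posts, in the sash plane. x points level into the cabinet, y along the sash to the left as one faces it, z up. Its floor, 16 mm above the table, carries on as a ledge to 68 mm in front of the sash plane.
- sash_lip (a point): Middle of the lower front edge of the lip, the dark steel pull along the bottom of the clear sash; axes as the cabinet's. 182 mm long in y, flat underside reaching 28 mm in front of the sash plane, top sloping up to the pane 34 mm higher; open below, down to the floor. Fingers tilted 30 to 45 degrees, tips leaning into the cabinet, reach under it; push it anywhere along its length.
- sash (a joint): Height of the lip's underside above the cabinet floor (m): 0 shut, 0.185 at the upper stop, 0.055 to 0.08 at the start. Counterweighted: it stays where it is left and takes about 4 to 6 N to move either way.
- mark_tip (a point): Tip of the black pointer, 3 mm thick, that marks the working height; it is clamped to the left-hand post as one faces the cabinet, just past the lip's left end, 12.5 mm in front of the sash plane (y = +92.5 mm) and 125 to 165 mm above the cabinet floor. Axes as the cabinet's. The lip's underside belongs at this point's height.
- button_top (a point): Centre of the top of the fan's push button: grey, round, 27 mm across, in a black collar 35 mm across, on the front ledge towards its right-hand end as one faces the cabinet (43 mm in front of the sash plane, 72 mm right of the middle). It stands 20 mm above the ledge when off and is pressed straight down.
- fan_button (a joint): How far the fan button is pressed (m): 0 off, 0.008 fully down. It stays where it is left, and takes about 4 N to press; the stop at the bottom is hard.
- ledge_jar: Loose ink jar with a screw lid, 48 mm across and 50 mm high, standing on the front ledge left of the middle. Origin at the centre of its underside. A bystander.
- glass_jar: Loose lidded glass jar, 71 mm across and 110 mm high, standing inside the cabinet. Origin at the centre of its underside. A bystander.
- inner_jar: Loose ink jar with a screw lid, 48 mm across and 50 mm high, standing inside the cabinet. Origin at the centre of its underside. A bystander.

How it is judged:
By the outcome, as a careful person would: the job done as asked, in the order asked, and still so for the second after the job is handed in, with the robot touching nothing.
It also fails if it takes over 51 s, if anything falls off the work surface, if the arm or the gripper's body presses on something with over 40 N, if the wrist force passes 120 N, or if a joint passes its speed limit or range.

ROBOT

A 7-joint arm with a two-finger parallel gripper is mounted at the origin on the work surface; the furniture and walls round the work are solid. World frame = base frame: x ahead of the robot, y to its left, z up, the work surface at z = 0. Lengths are in m, angles in rad, forces in N, time in s.
With the tool pointing down it reaches from about 0.4 to 0.85 m from the base axis. Payload 10.4 kg.
Tool frame: the origin (TCP) lies midway between the tips of the shut fingers; the grasp point (between the pads) lies 19 mm behind it; z points along the fingers, x is the direction in which the jaws open and shut, and the axes are right-handed (so a half turn about z gives the same grasp; the last joint's range is limited). The gripper opens to 87 mm and grips with 3 to 60 N. Pads are 19 mm wide; open, the fingers measure 117 mm over their backs; the gripper's body (75 mm by 190 mm) begins 51 mm behind the grasp point.
Start: joints at [-1.253, 0.332, -0.065, 1.46, 0.022, 1.35, -0.088], TCP at [0.209, 0.589, 0.223] pointing down, gripper open.
Joint ranges: [-2.6, 2.6], [-0.5, 2.12], [-1.47, 1.34], [0.16, 2.42], [-1.27, 4.41], [0.06, 2.06], [-2.6, 2.6]. Speed limits (rad/s): [2.22, 2.22, 2.79, 2.79, 3.14, 3.14, 3.14].

INTERFACE

Orientations are given as a unit quaternion [x, y, z, w].
In Python, from bench import r gives the robot as it stands. The module is installed in compiled form; this text tells all that it offers.
- The arm moves only by the tool play_rows, never from a script. Its argument "commands" is a list of rows, each a list of 7 numbers: the shift along the world's x, y, z in cm, then the turn, a rotation vector about the world's x, y, z in rad, then the finger opening in cm, from 0 to 8.7. A call has 1 to 20 rows; each row shifts and turns the commanded pose from where the row before left it; what a row does not reach is not made up. A row lasts 1/8 s, in which the tool goes at most 62.5 mm and 10.7 degrees, less where a joint would pass 70% of its speed; a pose out of reach is approached as far as the arm can. A call is refused whole if a number of a shift passes 6.25 or a number of a turn 0.188, either way. A call with a gripper value outside its range is refused whole. The fingers move at their own pace and stop on an object; "grip_force" is the grip in N (left out, the last holds). Time passes only in rows, so rows that do not move let the fingers close. It gives the time, the measured TCP pose, the force and the opening at its end, in the units of the state.
- r.read_state(): the state, without advancing time (a new reading comes with each control period).
- r.camera(name): name is "scene" or "side" or "wrist"; returns a dict with "img" (480x640x3 uint8, red, green, blue), "K" (3x3 intrinsics, pixels), "camera_from_world" (4x4, takes a point from world to camera coordinates). Camera axes: x right, y down, z forward; pixel columns grow to the right and rows downward; lengths in m; the calibration is good to about 2 mm. A picture is of the moment at which its call begins. There is no depth.
- r.close_job(): hands the job in, once; it reports no verdict.
The state is a dict: "time": time; "joint_positions": joint angles; "joint_vel": joint speeds; "joint_torque": joint torques, N m; "ee_pos": TCP position; "eef_rot": TCP orientation; "ft_force": force on the tool from outside, world axes, zero at the start; "torque": the same for the moment, N m; "width": finger opening in m.
Only numpy, scipy, OpenCV 4.12 (cv2) and the standard library are available. Lean on these libraries where they do the work, as an engineer would, in place of code of your own. Each camera call takes 0.05 s, during which the arm holds its last target. There are 200 camera calls.

## Working session

There is one attempt and no reset: what is moved stays moved. The work goes in short steps, Python scripts to look and compute and a tool call to move; the robot and the scene stay as the last step left them, time stands still between calls to the robot, and variables do not carry over. Pictures are saved under pics/ and viewed, about 8 in all and at most 12, crops included, and the job is handed in when it is done.

Besides the shell and the picture viewer there is one more tool, called after "Request:" in YAML: its name, and indented under it one key for each argument. play_rows: Moves the arm, as the interface text tells. Its arguments: {"type":"object","properties":{"commands":{"type":"array","items":{"type":"array","items":{"type":"number"}}},"grip_force":{"type":"number"}},"required":["commands"]}

```bash
mkdir -p pics
cat > h.py <<'E'
import numpy as np, cv2
from bench import r
def snap(n,f):
    c=r.camera(n); cv2.imwrite(f'pics/{f}.png',c['img'][:,:,::-1]); np.savez(f'pics/{f}.npz',K=c['K'],T=c['camera_from_world']); return c
def load(f):
    d=np.load(f'pics/{f}.npz'); return d['K'],d['T']
def ray(f,px):
    K,T=load(f); d=T[:3,:3].T@np.linalg.solve(K,[px[0],px[1],1.]); return -T[:3,:3].T@T[:3,3],d/np.linalg.norm(d)
def onz(f,px,z):
    o,d=ray(f,px); return o+d*(z-o[2])/d[2]
def tri(*ps):
    A=0;b=0
    for f,px in ps:
        o,d=ray(f,px); M=np.eye(3)-np.outer(d,d); A=A+M; b=b+M@o
    p=np.linalg.solve(A,b)
    return p,[np.linalg.norm(np.cross(p-ray(f,x)[0],ray(f,x)[1])) for f,x in ps]
def proj(f,p):
    K,T=load(f); q=K@(T[:3,:3]@np.asarray(p)+T[:3,3]); return q[:2]/q[2]
E
python3 - <<'E'
from h import *
for n in ['scene','side','wrist']: 
    snap(n,n+'0'); o,d=ray(n+'0',(320,240)); print(n,o.round(3),d.round(3))
s=r.read_state(); print(s['time'],s['ee_pos'],s['eef_rot'],s['width'],s['ft_force'])
E
```

```text
scene [ 0.018 -0.128  0.57 ] [ 0.475  0.655 -0.588]
side [ 0.334 -0.258  0.558] [ 0.112  0.801 -0.588]
wrist [0.135 0.614 0.385] [ 0.271 -0.088 -0.958]
0.15 [0.20879893 0.58879776 0.22197434] [ 8.16773329e-01  5.76958466e-01 -3.93791760e-04  3.18575025e-04] 0.08696205122394886 [-0.54028578  0.46718431 -0.09321419]
```

View pics/scene0.png

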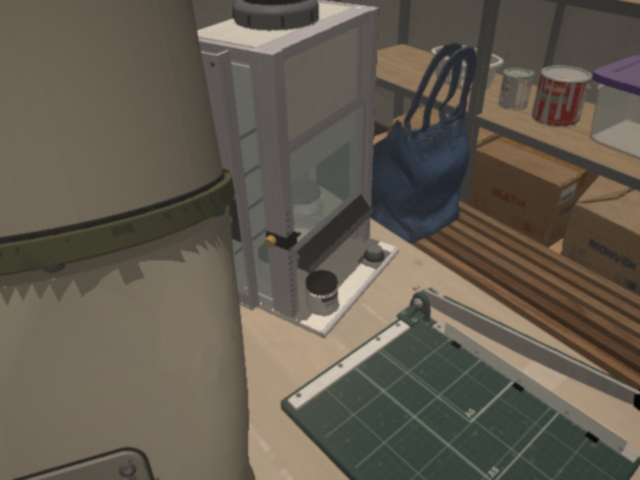

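View pics/side0.png

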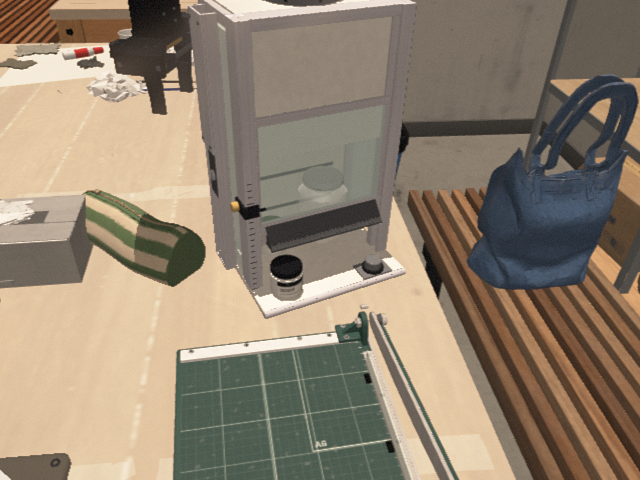

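The scene view shows the cabinet lip near (335,235), pointer near (290,240) and button near (375,253). In the side view the lip is near (325,228), pointer (255,210), button (373,266) and ledge jar (286,277). Next I'll zoom in on both.

Run:
```python
from h import *
a=cv2.imread('pics/scene0.png')[180:340,250:410]; b=cv2.imread('pics/side0.png')[180:340,225:415]
f=lambda i,s:cv2.resize(i,None,fx=s,fy=s,interpolation=cv2.INTER_CUBIC)
cv2.imwrite('pics/z1.png',f(b,4)[:600]); cv2.imwrite('pics/z2.png',f(a,3.75))
print(proj('side0',[.209,.589,.22]))
```

```text
[172.82557308 102.93963996]
```

View pics/z1.png

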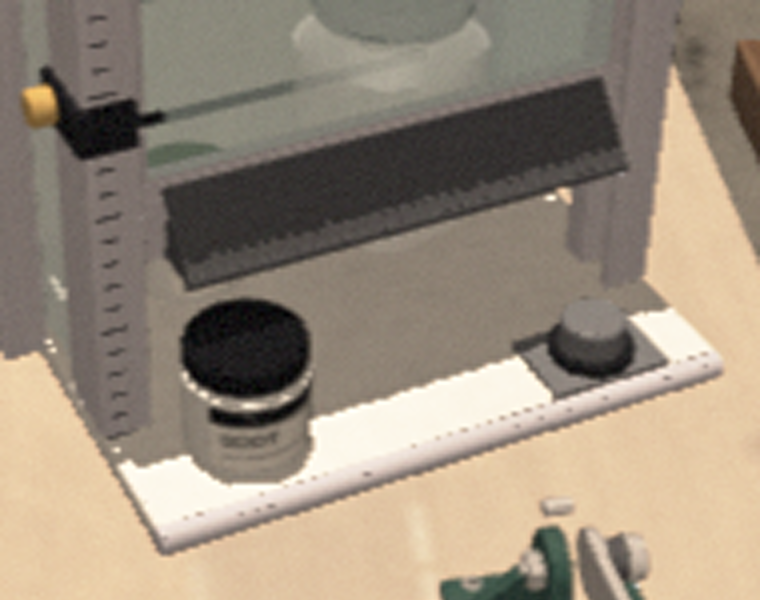

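View pics/z2.png

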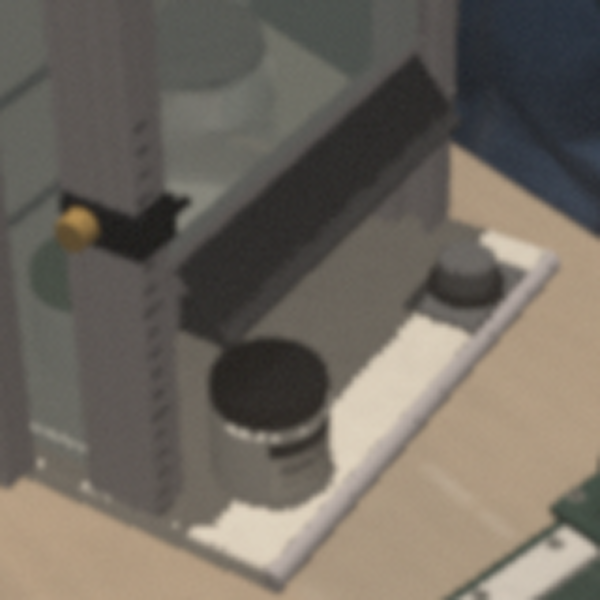

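The zooms (side is 4x from (225,180), scene 3.75x from (250,180)) show these features:

| Feature | Side zoom | Scene zoom |
|---|---|---|
| Lip lower front corners | (190,290), (627,168) | (225,338), (450,122) |
| Pointer tip | (163,117) | (188,202) |
| Button top | (597,318) | (467,255) |
| Ledge jar lid | (246,342) | (270,385) |

Run:
```python
from h import *
S=lambda x,y:('side0',(225+(x+.5)/4-.5,180+(y+.5)/4-.5)); C=lambda x,y:('scene0',(250+(x+.5)/3.75-.5,180+(y+.5)/3.75-.5))
P={}
for n,a,b in [('btn',(597,318),(467,255)),('tip',(163,117),(188,202)),('lipL',(190,290),(225,338)),('lipR',(627,168),(450,122)),('jarlid',(246,342),(270,385)),('ledgeL',(163,552),(275,588)),('ledgeR',(720,370),(556,258))]:
    p,e=tri(S(*a),C(*b)); P[n]=p; print(n,p.round(4),np.round(e,4))
yl=P['lipL']-P['lipR']; print('len',np.linalg.norm(yl)); yd=P['ledgeL']-P['ledgeR']; print('ledge',np.linalg.norm(yd))
for v in(yl,yd): print('yaw y axis',np.degrees(np.arctan2(v[1],v[0])))
print(onz(*S(597,318),.036),onz(*C(467,255),.036))
for w in(S(246,342),C(270,385)): print('jar',onz(*w,.066))
for w in (S(163,552),C(275,588),S(720,376),C(556,264)): print('ledge z0',onz(*w,0))
s=r.read_state(); print(s['joint_positions'])
```

```text
btn [0.5121 0.3997 0.0316] [0.0014 0.0014]
tip [0.3448 0.3692 0.1524] [0.002 0.002]
lipL [0.3525 0.3602 0.0876] [0.0005 0.0005]
lipR [0.5254 0.4288 0.0822] [0.0014 0.0014]
jarlid [0.3713 0.3585 0.0599] [0.0029 0.0029]
ledgeL [0.3381 0.3129 0.0036] [0.0013 0.0013]
ledgeR [0.5631 0.3937 0.0081] [0.0002 0.0002]
len 0.18603850640492148
ledge 0.2390626508744629
yaw y axis -158.37094639114613
yaw y axis -160.25774350121105
[0.51133726 0.39627213 0.036     ] [0.50672322 0.39354786 0.036     ]
jar [0.37182744 0.35530735 0.066     ]
jar [0.36476528 0.34895287 0.066     ]
ledge z0 [0.3385678  0.31851105 0.        ]
ledge z0 [0.33924177 0.31414657 0.        ]
ledge z0 [0.56567649 0.39987104 0.        ]
ledge z0 [0.56750125 0.39751102 0.        ]
[-1.2526424   0.33268941 -0.06467694  1.46071825  0.02161595  1.34989357
 -0.08854034]
```

Run:
```python
from h import *
# cutter pivot knob: side zoom (630,555); scene full px ~(421,298)
p,e=tri(('side0',(377,318)),('scene0',(428,291))); print('cutter knob',p.round(3),np.round(e,4))
p,e=tri(('side0',(362,314)),('scene0',(421,294))); print('cutter loop top',p.round(3),np.round(e,4))
```

```text
cutter knob [0.485 0.253 0.05 ] [0.0003 0.0003]
cutter loop top [0.463 0.247 0.063] [0.0018 0.0018]
```

Request:
play_rows:
  commands:
    - [-1.2,-4,2,0,0,0,0]
    - [-1.2,-4,2,0,0,0,0]
    - [-1.2,-4,2,0,0,0,0]
    - [-1.2,-4,2,0,0,0,0]
    - [1.1,-3.1,0,0,0,-0.145,0]
    - [1.1,-3.1,0,0,0,-0.145,0]
    - [1.1,-3.1,0,0,0,-0.145,0]
    - [2.5,-3.3,0,0,0,-0.145,0]
    - [2.5,-3.3,0,0,0,-0.145,0]
    - [2.5,-3.3,0,0,0,-0.145,0]
    - [0,0,0,0,0,0,0]
  grip_force: 10

```text
time: 1.52
ee_pos: [0.2703, 0.2351, 0.3026]
eef_rot: [0.984, 0.176, 0.0, -0.0]
ft_force: [-0.1, 0.0, -0.6]
width: 0.0008
```

Request:
play_rows:
  commands:
    - [4,0.5,-1,0,0,0,0]
    - [4,0.5,-1,0,0,0,0]
    - [4,0.5,-1,0,0,0,0]
    - [3,3.2,-2,0.164,0.06,0,0]
    - [3,3.2,-2,0.164,0.06,0,0]
    - [3,3.2,-2,0.164,0.06,0,0]
    - [3,3.2,-2,0.164,0.06,0,0]
    - [0,0,0,0,0,0,0]
    - [0,0,0,0,0,0,0]

```text
time: 2.65
ee_pos: [0.5083, 0.3806, 0.1927]
eef_rot: [0.925, 0.169, -0.058, -0.337]
ft_force: [0.2, -0.4, 0.5]
width: 0.0007
```

Run:
```python
from h import *
s=r.read_state(); print(s['ee_pos'],s['eef_rot'],s['ft_force'],s['joint_positions'].round(2) if hasattr(s['joint_positions'],'round') else s['joint_positions'])
a=snap('wrist','w1')['img']; b=snap('side','s1')['img']; snap('scene','c1')
cv2.imwrite('pics/m1.png',np.hstack([cv2.resize(a,(480,360)),b[130:370,180:500]][:1]+[cv2.resize(b[120:360,190:403],(320,360))])[:,:,::-1])
```

```text
[0.50831527 0.38056238 0.19265374] [ 0.92451069  0.16894838 -0.05844904 -0.33663057] [ 0.17179671 -0.3873665   0.54407453] [-0.66  0.4   0.38  1.66 -0.88  1.3   0.39]
```

View pics/m1.png

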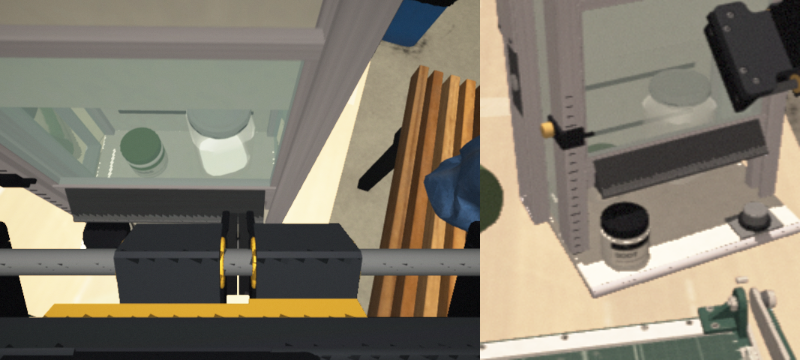

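The wrist half of m1 shows the lip spanning x≈63–265 at y≈190–220, the pointer at (15–37,182) and the fingertips at about (240,212). In the side half, the button is clear of the gripper. Next: a closer crop of the wrist view.

Run:
```python
from h import *
a=cv2.imread('pics/w1.png')[215:315,0:400]; cv2.imwrite('pics/z3.png',cv2.resize(a,None,fx=2,fy=4,interpolation=cv2.INTER_CUBIC))
```

```text
(no output)
```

View pics/z3.png

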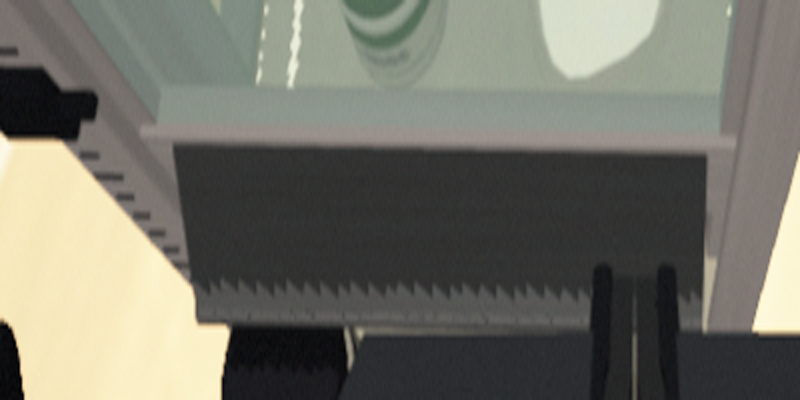

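In z3 (px = x/2, 215+y/4), the lip's front-lower corners are at (198,323) and (703,332), and the pointer tip is at (97,105).

```bash
cat > fit.py <<'E'
from h import *
from scipy.optimize import least_squares
S=lambda x,y:('side0',(225+(x+.5)/4-.5,180+(y+.5)/4-.5)); C=lambda x,y:('scene0',(250+(x+.5)/3.75-.5,180+(y+.5)/3.75-.5)); W=lambda x,y:('w1',(x/2,215+y/4))
obs=[('btn',S(597,318)),('btn',C(467,255)),('tip',S(163,117)),('tip',C(188,202)),('tip',W(97,105)),
('lipL',S(190,290)),('lipR',S(627,168)),('lipL',C(225,338)),('lipR',C(450,122)),('lipL',W(198,323)),('lipR',W(703,332)),
('ledL',S(163,552)),('ledL',C(275,588)),('ledR',S(720,374)),('ledR',C(556,262))]
def pts(v):
    ox,oy,a,h,m=v; c={'btn':(-.043,-.072,.036),'tip':(-.0125,.0925,.016+m),'lipL':(-.028,.091,.016+h),'lipR':(-.028,-.091,.016+h),'ledL':(-.068,.12,0.002),'ledR':(-.068,-.12,.002)}
    X=np.array([np.cos(a),np.sin(a)]);Y=np.array([-X[1],X[0]])
    return {k:np.r_[np.array([ox,oy])+p[0]*X+p[1]*Y,p[2]] for k,p in c.items()}
def res(v):
    P=pts(v); out=[]
    for k,(f,px) in obs:
        o,d=ray(f,px); out+=list(np.cross(P[k]-o,d)*1000)
    return out
if __name__=='__main__':
    q=least_squares(res,[.43,.42,1.92,.07,.14],loss='soft_l1'); v=q.x; print(v.round(4),np.degrees(v[2]))
    for k,p in pts(v).items(): print(k,p.round(4))
    e=np.array(res(v)).reshape(-1,3)
    for (k,(f,_)),x in zip(obs,e): print(k,f,np.linalg.norm(x).round(1),end='; ')
    for k in('tip','lipL','lipR','btn'): print(k,tri(*[o for kk,o in obs if kk==k])[0].round(4))
E
python3 fit.py
```

```text
[0.4271 0.4135 1.9247 0.0744 0.1372] 110.27777163840739
btn [0.5095 0.3981 0.036 ]
tip [0.3447 0.3697 0.1532]
lipL [0.3514 0.3557 0.0904]
lipR [0.5222 0.4188 0.0904]
ledL [0.3381 0.3082 0.002 ]
ledR [0.5632 0.3913 0.002 ]
btn side0 2.4; btn scene0 3.3; tip side0 1.1; tip scene0 2.9; tip w1 1.8; lipL side0 0.8; lipR side0 0.7; lipL scene0 2.0; lipR scene0 5.1; lipL w1 1.7; lipR w1 1.4; ledL side0 5.8; ledL scene0 3.7; ledR side0 4.8; ledR scene0 4.1; tip [0.3442 0.3682 0.1534]
lipL [0.3511 0.3551 0.0916]
lipR [0.5216 0.4202 0.0878]
btn [0.5121 0.3997 0.0316]
```

Request:
play_rows:
  commands:
    - [0,0,-3,0,0,0,0]
    - [0,0,-3,0,0,0,0]
    - [0,0,-3,0,0,0,0]
    - [0,0,-3,0,0,0,0]
    - [0.1,1,0,0,0,0,0]
    - [0,1,0,0,0,0,0]
    - [0,0,-1,0,0,0,0]
    - [0,0,-0.8,0,0,0,0]
    - [0,0,0,0,0,0,0]

```text
time: 3.92
ee_pos: [0.5096, 0.3995, 0.0537]
eef_rot: [0.925, 0.168, -0.059, -0.337]
ft_force: [-0.9, -0.4, 0.8]
width: 0.0
```

Run:
```python
from h import *
s=r.read_state(); print(s['ee_pos'],s['ft_force'])
b=snap('side','s2')['img']; a=snap('scene','c2')['img']
cv2.imwrite('pics/m2.png',np.hstack([cv2.resize(b[190:300,290:420],(520,440)),cv2.resize(a[200:310,330:400],(280,440))])[:,:,::-1])
```

```text
[0.50960694 0.39952926 0.0537367 ] [-0.85758754 -0.38261595  0.82622812]
```

View pics/m2.png

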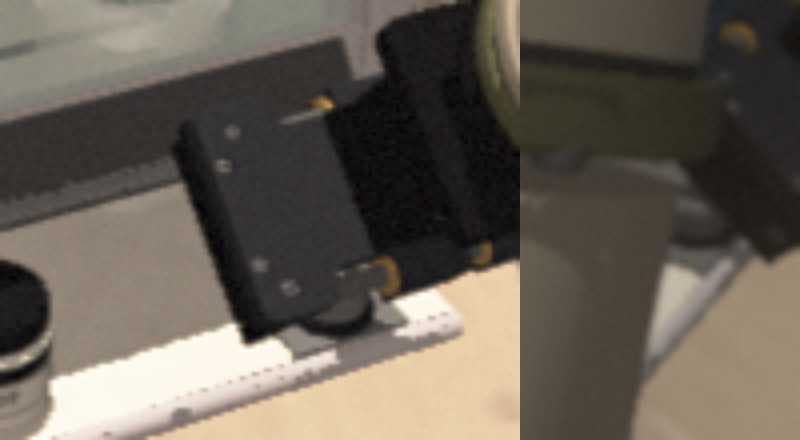

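In m2 the gripper hides the fingertips. The black collar is visible just below the gripper body, near (335,315), so I'll press slowly by force.

Request:
play_rows:
  commands:
    - [0,0,-0.3,0,0,0,0]
    - [0,0,-0.3,0,0,0,0]
    - [0,0,-0.3,0,0,0,0]
    - [0,0,-0.2,0,0,0,0]
    - [0,0,0,0,0,0,0]

```text
time: 4.65
ee_pos: [0.5098, 0.4001, 0.0434]
eef_rot: [0.924, 0.168, -0.058, -0.337]
ft_force: [-0.4, -0.5, 0.7]
width: 0.0007
```

Request:
play_rows:
  commands:
    - [0,0,-0.2,0,0,0,0]
    - [0,0,-0.1,0,0,0,0]
    - [0,0,0,0,0,0,0]

```text
time: 5.03
ee_pos: [0.51, 0.4002, 0.0408]
eef_rot: [0.924, 0.168, -0.058, -0.337]
ft_force: [-1.5, -0.6, 3.6]
width: 0.0003
```

Request:
play_rows:
  commands:
    - [0,0,-0.2,0,0,0,0]
    - [0,0,-0.1,0,0,0,0]
    - [0,0,0,0,0,0,0]

```text
time: 5.4
ee_pos: [0.5099, 0.4001, 0.0375]
eef_rot: [0.924, 0.168, -0.058, -0.337]
ft_force: [0.3, 0.1, 2.9]
width: 0.0004
```

Contact came at about z = 0.041. I'll keep going to the hard stop, expected near 0.033.

Request:
play_rows:
  commands:
    - [0,0,-0.2,0,0,0,0]
    - [0,0,-0.1,0,0,0,0]
    - [0,0,0,0,0,0,0]

```text
time: 5.78
ee_pos: [0.5099, 0.4001, 0.0346]
eef_rot: [0.924, 0.168, -0.058, -0.337]
ft_force: [-0.4, -0.9, 3.5]
width: 0.0004
```

Request:
play_rows:
  commands:
    - [0,0,-0.15,0,0,0,0]
    - [0,0,0,0,0,0,0]

```text
time: 6.02
ee_pos: [0.51, 0.4003, 0.0341]
eef_rot: [0.924, 0.168, -0.058, -0.338]
ft_force: [-2.1, -3.0, 10.5]
width: 0.0008
```

Request:
play_rows:
  commands:
    - [0,0,-0.15,0,0,0,0]
    - [0,0,0,0,0,0,0]

```text
time: 6.28
ee_pos: [0.5102, 0.4004, 0.0338]
eef_rot: [0.924, 0.169, -0.058, -0.339]
ft_force: [-4.9, -6.3, 19.3]
width: 0.0007
```

The button bottomed out: 8 mm of travel and then a steep force rise to 19 N. Now I'll back off and slide under the lip.

Request:
play_rows:
  commands:
    - [0,0,0.5,0,0,0,0]
    - [0,0,1,0,0,0,0]
    - [0,0,0.6,0,0,0,0]
    - [-1.6,0.1,0,0,0,0,0]
    - [-1.6,0.1,0,0,0,0,0]
    - [-1.6,0.1,0,0,0,0,0]
    - [0,0,0.5,0,0,0,0]
    - [0,0,0.2,0,0,0,0]
    - [0,0,0,0,0,0,0]

```text
time: 7.4
ee_pos: [0.4628, 0.403, 0.06]
eef_rot: [0.924, 0.168, -0.058, -0.337]
ft_force: [0.1, 0.4, -0.9]
width: 0.0003
```

Run:
```python
from h import *
s=r.read_state(); print(s['ee_pos'],s['ft_force'])
b=snap('side','s3')['img']; a=snap('wrist','w3')['img']
cv2.imwrite('pics/m3.png',np.hstack([cv2.resize(b[180:310,270:420],(450,390),interpolation=cv2.INTER_CUBIC),cv2.resize(a[150:400,100:350],(350,390))])[:,:,::-1])
```

```text
[0.46281154 0.40299297 0.05996288] [ 0.14360581  0.4422194  -0.8719648 ]
```

View pics/m3.png

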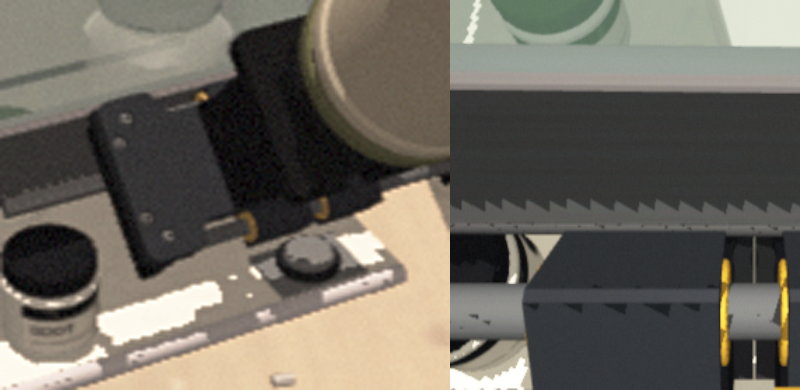

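In m3 the button at (308,250) stands visibly lower in its collar, and in the wrist half the fingers disappear beneath the lip at (750,235). Pushing up slowly.

Request:
play_rows:
  commands:
    - [0,0,0.2,0,0,0,0]
    - [0,0,0.2,0,0,0,0]
    - [0,0,0.2,0,0,0,0]
    - [0,0,0.2,0,0,0,0]
    - [0,0,0,0,0,0,0]

```text
time: 8.12
ee_pos: [0.4619, 0.4027, 0.0674]
eef_rot: [0.925, 0.168, -0.058, -0.337]
ft_force: [0.2, -2.2, -1.8]
width: 0.0001
```

Request:
play_rows:
  commands:
    - [0,0,0.2,0,0,0,0]
    - [0,0,0.2,0,0,0,0]
    - [0,0,0.2,0,0,0,0]
    - [0,0,0,0,0,0,0]

```text
time: 8.62
ee_pos: [0.462, 0.4028, 0.0738]
eef_rot: [0.924, 0.168, -0.058, -0.337]
ft_force: [0.0, -5.2, -0.8]
width: 0.0004
```

Request:
play_rows:
  commands:
    - [0,0,0.2,0,0,0,0]
    - [0,0,0.2,0,0,0,0]
    - [0,0,0.2,0,0,0,0]
    - [0,0,0,0,0,0,0]

```text
time: 9.12
ee_pos: [0.462, 0.4029, 0.0798]
eef_rot: [0.924, 0.168, -0.058, -0.337]
ft_force: [0.7, -6.4, -2.1]
width: 0.0004
```

Request:
play_rows:
  commands:
    - [0,0,0.25,0,0,0,0]
    - [0,0,0.25,0,0,0,0]
    - [0,0,0.25,0,0,0,0]
    - [0,0,0.25,0,0,0,0]
    - [0,0,0.25,0,0,0,0]
    - [0,0,0.25,0,0,0,0]
    - [0,0,0.25,0,0,0,0]
    - [0,0,0.25,0,0,0,0]
    - [0,0,0.25,0,0,0,0]
    - [0,0,0.25,0,0,0,0]
    - [0,0,0,0,0,0,0]

```text
time: 10.5
ee_pos: [0.462, 0.4029, 0.1049]
eef_rot: [0.924, 0.168, -0.058, -0.337]
ft_force: [0.7, -5.9, -1.5]
width: 0.0006
```

Run:
```python
from h import *
s=r.read_state(); print(s['ee_pos'],s['ft_force'])
b=snap('side','s4')['img']; a=snap('wrist','w4')['img']; snap('scene','c4')
cv2.imwrite('pics/m4.png',np.hstack([cv2.resize(b[180:280,225:325],(400,400),interpolation=cv2.INTER_CUBIC),cv2.resize(a[100:300,0:200],(400,400),interpolation=cv2.INTER_CUBIC)])[:,:,::-1])
```

```text
[0.4619897  0.40287759 0.10494388] [ 0.70819346 -5.88640085 -1.45637396]
```

View pics/m4.png

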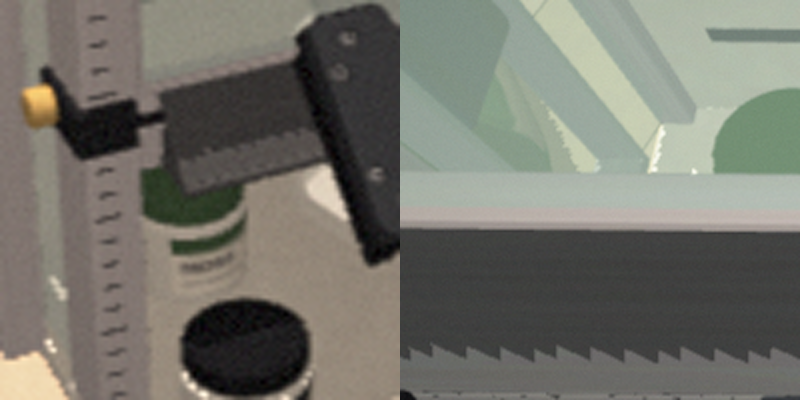

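The sash is moving. In m4's side half, the lip's left front-lower corner rose from (190,290) to about (187,195), and the pointer tip is at (163,117). Next I'll compute the heights.

```bash
cat > hh.py <<'E'
from fit import *
v=least_squares(res,[.43,.42,1.92,.07,.14],loss='soft_l1').x; P=pts(v)
def zfrom(f,px,p):  # height on the vertical through p that best meets pixel row
    zs=np.linspace(.05,.22,1701); e=[np.hypot(*(proj(f,[p[0],p[1],z])-px)) for z in zs]; i=int(np.argmin(e)); return round(zs[i],4),round(e[i],2)
E
python3 - <<'E'
from hh import *
for n,o in [('lip start side',S(190,290)),('lip now side',S(187,195)),('lip start wrist',W(198,323)),('lip start scene',C(225,338))]: print(n,zfrom(*o,P['lipL']))
for n,o in [('tip side',S(163,117)),('tip wrist',W(97,105)),('tip scene',C(188,202))]: print(n,zfrom(*o,P['tip']))
t=S(163,117)[1]
for zt in (.150,.153,.156):
    q=P['lipL'].copy(); q[2]=zt; w=P['tip'].copy(); w[2]=zt
    d=proj('side0',q)-proj('side0',w); print(zt,'lip corner at target zoom px',((np.array(t)+d+.5-[225,180])*4-.5).round(1))
E
```

```text
lip start side (np.float64(0.0905), np.float64(0.6))
lip now side (np.float64(0.1313), np.float64(0.57))
lip start wrist (np.float64(0.092), np.float64(2.39))
lip start scene (np.float64(0.0918), np.float64(1.2))
tip side (np.float64(0.1543), np.float64(0.46))
tip wrist (np.float64(0.1551), np.float64(2.64))
tip scene (np.float64(0.1497), np.float64(0.42))
0.15 lip corner at target zoom px [184.8 138.8]
0.153 lip corner at target zoom px [184.8 138.8]
0.156 lip corner at target zoom px [184.9 138.7]
```

Request:
play_rows:
  commands:
    - [0,0,0.25,0,0,0,0]
    - [0,0,0.25,0,0,0,0]
    - [0,0,0.25,0,0,0,0]
    - [0,0,0.25,0,0,0,0]
    - [0,0,0.25,0,0,0,0]
    - [0,0,0.25,0,0,0,0]
    - [0,0,0.2,0,0,0,0]
    - [0,0,0.2,0,0,0,0]
    - [0,0,0,0,0,0,0]

```text
time: 11.78
ee_pos: [0.462, 0.4029, 0.1239]
eef_rot: [0.924, 0.168, -0.058, -0.337]
ft_force: [0.3, -7.0, -2.3]
width: 0.0007
```

Run:
```python
from h import *
s=r.read_state(); print(s['ee_pos'],s['ft_force'])
b=snap('side','s5')['img']; a=snap('scene','c5')['img']
cv2.imwrite('pics/m5.png',np.hstack([cv2.resize(b[190:240,240:290],(400,400),interpolation=cv2.INTER_CUBIC),cv2.resize(a[210:260,275:325],(400,400),interpolation=cv2.INTER_CUBIC)])[:,:,::-1])
```

```text
[0.46195427 0.4028739  0.12387735] [ 0.30047895 -7.00761352 -2.32309504]
```

View pics/m5.png

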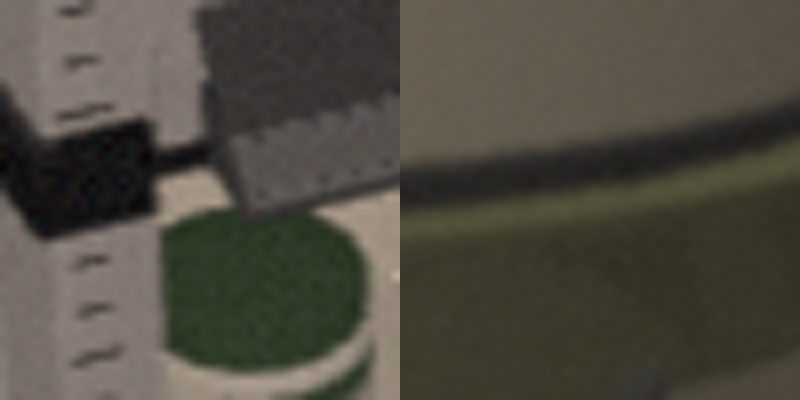

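The scene half of m5 is blocked by the arm. In the side half (8x from (240,190)), the lip corner is at (247,220) and the pointer tip at (205,157). That leaves about 4 mm to go, so I'll push that far, withdraw downward and outward, and check.

Request:
play_rows:
  commands:
    - [0,0,0.2,0,0,0,0]
    - [0,0,0.2,0,0,0,0]
    - [0,0,0,0,0,0,0]
    - [0,0,0,0,0,0,0]
    - [0,0,-0.5,0,0,0,0]
    - [0,0,-1,0,0,0,0]
    - [0,0,-1,0,0,0,0]
    - [1.3,-3.4,0,0,0,0,0]
    - [1.3,-3.4,0,0,0,0,0]
    - [1,-1,3,0,0,0,0]
    - [1,0,4,0,0,0,0]
    - [0,0,4,0,0,0,0]
    - [0,0,0,0,0,0,0]
    - [0,0,0,0,0,0,0]

```text
time: 13.62
ee_pos: [0.5074, 0.3252, 0.2115]
eef_rot: [0.924, 0.168, -0.059, -0.337]
ft_force: [0.2, 0.8, -0.8]
width: 0.0004
```

Run:
```python
from h import *
from hh import P
s=r.read_state(); print(s['ee_pos'],s['ft_force'])
b=snap('side','s6')['img']; a=snap('wrist','w6')['img']; c=snap('scene','c6')['img']
q=P['tip']; ims=[]
for f,i in(('s6',b),('w6',a),('c6',c)):
    u=proj(f,q); x=int(np.clip(u[0]-20,0,590)); y=int(np.clip(u[1]-25,0,430)); print(f,u.round(1),(x,y))
    ims.append(cv2.resize(i[y:y+50,x:x+50],(266,400),interpolation=cv2.INTER_CUBIC))
bt=b[225:290,330:430]; 
cv2.imwrite('pics/m6.png',np.vstack([np.hstack(ims),np.hstack([cv2.resize(bt,(308,200)),cv2.resize(a,(266,200)),cv2.resize(c,(224,200))])])[:,:,::-1])
```

```text
[0.50738748 0.3252445  0.21151469] [ 0.18163372  0.84977679 -0.8326873 ]
s6 [264.9 209.6] (244, 184)
w6 [118.4 183.2] (98, 158)
c6 [299.2 231.4] (279, 206)
```

View pics/m6.png

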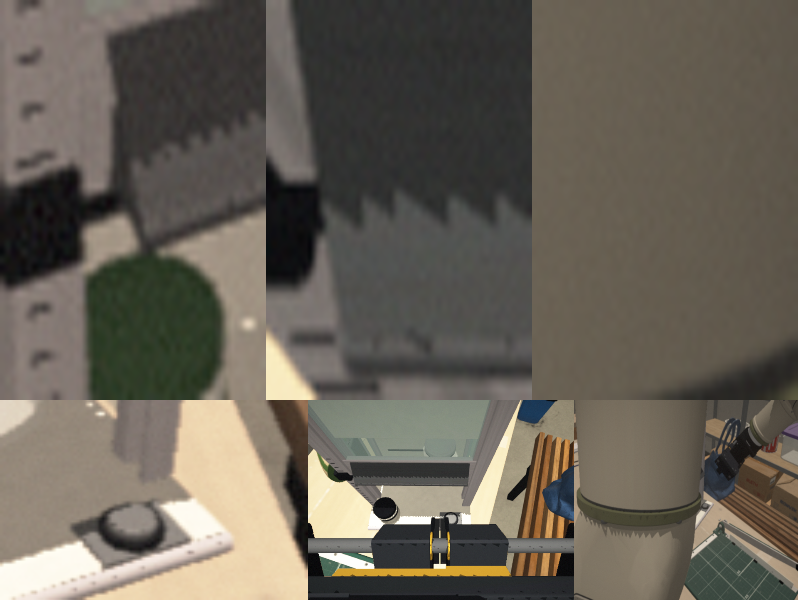

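In m6 the button sits flush in its collar at (132,520), the jars are undisturbed, and the sash stays up with the arm away. In the side crop the lip corner is at (143,247) and the tip at about (120,200). In the wrist crop they are at (347,370) and (322,210). The scene view is blocked by the arm.

Run:
```python
from hh import *
s=('s6',(244+143/5.32-.4,184+247/8-.45)); w=('w6',(98+81/5.32-.4,158+370/8-.45))
ts=S(163,117); tw=('w6',(98+56/5.32-.4,158+211/8-.45)); tw1=W(97,105)
print('lip',zfrom(*s,P['lipL']),zfrom(*w,P['lipL']),tri(s,w))
print('tip',zfrom(*ts,P['tip']),zfrom(*tw,P['tip']),tri(ts,tw),tri(ts,tw1),tri(ts,C(188,202)),tri(tw,tw1,C(188,202)))
for f,t in(('s6',ts),('w6',tw)):
    a,b=P['lipL'].copy(),P['tip'].copy(); a[2]=b[2]=.153
    d=proj(f,a)-proj(f,b); print(f,'predicted lip corner',(np.array(t[1])+d).round(1),'seen',np.round(s[1] if f=='s6' else w[1],1), 'px/mm',((proj(f,a)-proj(f,a-[0,0,.001]))).round(2))
```

```text
lip (np.float64(0.1542), np.float64(0.1)) (np.float64(0.1547), np.float64(2.84)) (array([0.35152581, 0.35371899, 0.15545583]), [np.float64(1.981749787146015e-05), np.float64(1.9817497871495225e-05)])
tip (np.float64(0.1543), np.float64(0.46)) (np.float64(0.1591), np.float64(8.29)) (array([0.34443344, 0.36377702, 0.15921138]), [np.float64(0.0011535764568463584), np.float64(0.0011535764568463324)]) (array([0.34516336, 0.36814359, 0.15543873]), [np.float64(0.00012185704529205695), np.float64(0.00012185704529217121)]) (array([0.34477329, 0.3691553 , 0.15239278]), [np.float64(0.001989339125750915), np.float64(0.0019893391257508808)]) (array([0.34172792, 0.36676159, 0.15354877]), [np.float64(0.002514473509482779), np.float64(0.0022382285548128255), np.float64(0.0015918014620231197)])
s6 predicted lip corner [270.8 214.3] seen [270.5 214.4] px/mm [-0.02 -0.62]
w6 predicted lip corner [105.6 203.7] seen [112.8 203.8] px/mm [-0.69 -0.72]
```

```bash
python3 -c "
from bench import r
print(r.close_job())"
```

```text
the job is handed in; nothing more can be done
None
```

The fan button is pressed and the sash is up at the pointer's height. I handed the job in after about 14 s of robot time, with the arm well clear of the cabinet.

- **Button:** I pressed it first, with the closed fingertips tilted 40°. It travelled about 8 mm and then hit the hard stop at about 19 N. The later pictures show it sitting low in its collar.
- **Sash:** I pushed it up slowly from beneath the lip with about 7 N, then withdrew downward and outward. It stayed where I left it.
- **Height check:** In the side camera the lip corner is within about 0.2 mm of level with the pointer tip (both about 0.154 m above the table). Combining the side and wrist views puts the lip and the tip both at about 0.155 m.
- **Checks that disagreed:** An estimate using the scene camera puts the tip 2–3 mm lower, at 0.152 m, but that view was coarse and the arm blocked it at the end. In the last wrist picture the tip was partly behind the lip, so that reading (0.159 m) is unreliable.
- **Jars and pointer:** The pictures show nothing disturbed, and no unexpected forces showed up.

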